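Show the technician which plaster cast goes where

ROBOT

A 6-joint arm with a two-finger parallel gripper is mounted at the origin on the work surface. World frame = base frame: x ahead of the robot, y to its left, z up, the work surface at z = 0. Lengths are in m, angles in rad, forces in N, time in s.
With the tool pointing down it reaches from about 0.375 to 0.925 m from the base axis. Payload 5.7 kg.
Tool frame: the origin (TCP) lies between the finger pads, 19 mm behind the fingertips; this is the grasp point; z points along the fingers, y is the line along which they close (so a half turn about z gives the same grasp; the last joint's range is limited). The gripper opens to 85 mm and grips with 20 to 120 N. Pads are 22 mm wide; open, the fingers measure 114 mm over their backs; the gripper's body (76 mm by 85 mm) begins 54 mm behind the grasp point. The pads swing forward as they close: fully open they stand 13 mm farther back than shut.
Start: joints at [1.034, 0.359, 1.51, -0, 1.272, -0.115], TCP at [0.246, 0.547, 0.25] pointing down, gripper open.
Joint ranges: [-2.97, 2.97], [-1.01, 2.36], [0.21, 2.38], [-0.96, 4.11], [0.2, 2.71], [-2.98, 2.98]. Speed limits (rad/s): [2.39, 2.39, 3.14, 3.14, 3.14, 3.14].

INTERFACE

Orientations are given as a unit quaternion [w, x, y, z].
In Python, from plant import robot gives the robot as it stands. The module is installed in compiled form; this text tells all that it offers.
- The arm moves only by the shell command python3 -m pendant 'ROWS' [OPENING] [FORCE]. ROWS is JSON, a list of rows, each a list of 6 numbers: the shift along the world's x, y, z normalised to -1 to 1, where 1 is 20 mm, then the turn, a rotation vector about the world's x, y, z normalised to -1 to 1, where 1 is pi rad. A call has exactly 5 rows; each row shifts and turns the commanded pose from where the row before left it; what a row does not reach is not made up. A row lasts 1/8 s, in which the tool goes at most 62.5 mm and 10.7 degrees, less where a joint would pass 70% of its speed; a pose out of reach is approached as far as the arm can. A call with a number of a shift or a turn outside -1 to 1 is refused whole. A call with a gripper value outside its range is refused whole. OPENING is the closure, from 0 (fully open) to 1 (shut), set as the call begins (- or left out, the last holds). The fingers move at their own pace and stop on an object; FORCE is the grip in N (left out, the last holds). Time passes only in rows, so rows that do not move let the fingers close, or fill a call up. It gives the time, the measured TCP pose, the force, the opening and the grip force at its end, in the units of the state.
- robot.state(): the state, without advancing time (a new reading comes with each control period).
- robot.read_camera(name): name is "scene" or "top" or "wrist"; returns (picture, depth): 400x640x3 uint8, red, green, blue; 400x640 float32, m along the optical axis (not along the pixel's ray), 0 where there is no reading.
- robot.camera_params(name): a dict with "fovy" (degrees; the focal length in pixels is half the picture's height over the tangent of half this angle, whatever the lens; pixels are square), "cx", "cy" (the principal point, pixels), "pose" (4x4, takes a point from camera to world coordinates); the wrist camera has in their place "hand_eye" (4x4, takes a point from camera to tool coordinates, whose origin is the TCP and whose axes are the flange's). Camera axes: x right, y up, looking along -z (the intrinsics and any distortion apply to the point x, -y, -z); pixel columns grow to the right and rows downward; lengths in m; the calibration is good to about 2 mm. A picture is of the moment at which its call begins: read the wrist's pose just before it. camera_params takes no time and is no camera call.
- robot.sign_off(): hands the job in; it is judged then, once.
Trained networks look in the newest picture that a camera, given by its name, has taken for a name from the list of things; names that differ only in an ending like _2 or _b are one class to them, and where a whole thing is asked for, a point or a joint stands for the part that bears it (a point fixed in the world has none). Each returns a list of dicts, best first, with "p" (0 to 1); they miss things now and then, are a little off and sometimes report something else, mostly with a low value. They report only what shows in the picture. A call takes as long as a camera call. They do not tell look-alikes from the thing itself.
- robot.search_frame(thing, camera): "centre" ([x, y, z] in m, in world coordinates, good to about 4 mm: the middle of the surface that is visible of it).
- robot.outline_of(thing, camera): "pixels" (400x640 bool, what is visible of it).
- robot.mark_of(thing, camera): "centre" ([x, y, z] in m, in world coordinates, good to about 4 mm: a listed point, or the origin of a listed thing).
The state is a dict: "clock": time; "qpos": joint angles; "qd": joint speeds; "joint_efforts": joint torques, N m; "eef_pos": TCP position; "ee_rot": TCP orientation; "wrist_force": force on the tool from outside, world axes, zero at the start; "ft_torque": the same for the moment, N m; "width": finger opening in m; "grip_force": force on a finger pad.
Only numpy, scipy, OpenCV 4.12 (cv2) and the standard library are available. Lean on these libraries where they do the work, as an engineer would, in place of code of your own. Each camera call takes 0.05 s, during which the arm holds its last target. There are 200 camera calls.

TASK

Press the call button all the way in to call the studio technician and let it come back up. Then show what has to be packed: point down at the tip of the taller plaster cone with the fingertips a few centimetres above it and stay there for two seconds, then point the same way into the crate at the bare cork ring in the compartment that has no cast, stay two seconds, and finish still pointing there. Touch none of the casts, the crate, the ring, the board or the loose things lying about, and do not point low over any other cast.

Things in the scene. Friction and masses are not known exactly. Their poses are not given: they have to be found in the camera images.
- call (a joint): travel of the call button's cap, m: 0 released, 0.006 fully pressed; a spring that takes 5 N to push fully down returns it
- call_top (a point): centre of the top face of the white push-button cap (28 mm across, about 52 mm above the table when released; it is pressed straight down), in a black housing on a fixed grey box 60 x 60 x 30 mm standing between the board and the crate
- board: fixed brown wooden drying board 270 x 270 x 18 mm, to the left or right of the call button; four white plaster casts stand on it at its corners, about 132 mm apart; origin at the centre of its underside, z up
- crate: fixed open plywood crate 270 x 270 x 50 mm on the other side of the call button, walls and the two crossing dividers 6 mm thick, floor 6 mm, four compartments about 125 mm square: three hold a small cast, one holds only the cork ring; origin at the centre of its underside, z up
- tall_cone: the taller plaster cone, loose, 170 mm high, 76 mm across at the base, 10 mm at the blunt tip, on the board; origin at the centre of its underside
- cone_tip (a point): the tip (top) of the taller cone, 188 mm above the table; its z axis points up
- short_cone: the shorter plaster cone, loose, 95 mm high, 72 mm across at the base, on the board; origin at the centre of its underside
- column: plaster column with a flange at each end, loose, 130 mm high, 72 mm across, on the board; origin at the centre of its underside
- dome: plaster dome, loose, 50 mm high, 84 mm across, on the board; origin at the centre of its underside
- disc: plaster disc, loose, 30 mm high, 80 mm across, in a crate compartment; origin at the centre of its underside
- egg_cup: waisted plaster form, loose, 70 mm high, 60 mm across, in a crate compartment; origin at the centre of its underside
- block: rounded plaster block 55 x 55 x 45 mm high, loose, in a crate compartment; origin at the centre of its underside
- cork_ring: flat bare cork ring, fixed, 84 mm outside, 48 mm inside, 8 mm high, on the floor of the one compartment without a cast; origin at the centre of its underside
- ring_centre (a point): centre of the cork ring at the height of its top face, 14 mm above the table and 36 mm below the crate's rim; its z axis points up
- carver: plaster carving tool with a wooden handle, 165 mm long, lying loose near the far edge of the work area, a bystander; origin at the middle of its underside
- brush: brush lying loose near the far edge of the work area, a bystander; origin at the middle of its underside
- eraser: white paper-wrapped block 90 x 40 x 25 mm lying loose near the far edge of the work area, a bystander; origin at the centre of its underside
Things that resemble listed ones, but are neither listed nor needed, are in the scene too. What is shaped like the tall_cone but purple, red or yellow is not meant.

How it is judged:
By the outcome, as a careful person would: the job done as asked, in the order asked, and still so for the second after the job is handed in, with the robot touching nothing.
It also fails if it takes over 53 s, if anything falls off the work surface, if the arm or the gripper's body presses on something with over 40 N, if the wrist force passes 120 N, or if a joint passes its speed limit or range.

## Working session

There is one attempt and no reset: what is moved stays moved. The work goes in short steps, Python scripts to look and compute and a shell command to move; the robot and the scene stay as the last step left them, time stands still between calls to the robot, and variables do not carry over. Pictures are saved under pics/ and viewed, at most 10 in all, crops included, and the job is handed in when it is done.

```bash
mkdir -p pics; python3 - <<'E'
from plant import robot
import cv2,numpy as np
s=robot.state();print(s['clock'],s['eef_pos'],s['ee_rot'],s['width'])
for c in ['top','scene']:
    p,d=robot.read_camera(c);cv2.imwrite(f'pics/{c}1.png',p[:,:,::-1])
    np.savez(f'{c}.npz',p=p,d=d)
    for t in ['call_top','cone_tip','ring_centre','board','crate','tall_cone','short_cone','cork_ring']:
        print(c,t,[(round(r['p'],2),np.round(r['centre'],3).tolist()) for r in robot.mark_of(t,c)][:5])
    P=robot.camera_params(c);print({k:np.round(v,3).tolist() for k,v in P.items() if not isinstance(v,str)})
print(robot.state()['clock'])
E
```

```text
0.0 [0.24530972 0.54684475 0.24917005] [-3.03464499e-04  2.09361216e-01  9.77837945e-01 -8.62033292e-04] 0.08524002586738479
top call_top [(0.42, [0.516, -0.002, 0.047])]
top cone_tip [(0.95, [0.632, 0.026, 0.17]), (0.9, [0.596, 0.446, 0.17]), (0.61, [0.56, 0.154, 0.191]), (0.55, [0.708, 0.312, 0.171])]
top ring_centre [(0.55, [0.464, -0.329, 0.008])]
top board [(0.97, [0.496, 0.232, 0.002]), (0.17, [0.44, 0.159, 0.016])]
top crate [(0.71, [0.434, 0.304, 0.02]), (0.69, [0.511, -0.002, 0.05]), (0.61, [0.527, -0.247, -0.002]), (0.17, [0.594, -0.294, 0.016])]
top tall_cone [(0.82, [0.714, 0.308, -0.0]), (0.66, [0.592, 0.445, -0.004]), (0.64, [0.563, 0.153, 0.017]), (0.62, [0.636, 0.025, 0.001])]
top short_cone [(0.77, [0.444, 0.158, 0.014]), (0.75, [0.592, -0.294, 0.016])]
top cork_ring [(0.79, [0.594, -0.294, 0.008])]
{'fovy': 56.411, 'cx': 322.078, 'cy': 200.563, 'pose': [[0.026, 0.989, -0.144, 0.464], [-1.0, 0.028, 0.013, 0.065], [0.017, 0.144, 0.989, 1.09], [0.0, 0.0, 0.0, 1.0]]}
scene call_top [(0.62, [0.512, 0.001, 0.051])]
scene cone_tip [(0.83, [0.564, 0.154, 0.187]), (0.67, [0.638, 0.021, 0.169]), (0.61, [0.708, 0.313, 0.167]), (0.61, [0.594, 0.448, 0.168])]
scene ring_centre [(0.6, [0.593, -0.291, 0.013]), (0.34, [0.429, 0.302, 0.019]), (0.19, [0.441, 0.158, 0.018])]
scene board [(0.61, [0.499, 0.228, -0.004]), (0.18, [0.746, -0.188, -0.005])]
scene crate [(0.94, [0.525, -0.247, 0.002])]
scene tall_cone [(0.95, [0.566, 0.151, 0.016]), (0.8, [0.636, 0.022, -0.003]), (0.77, [0.59, 0.446, 0.001]), (0.56, [0.706, 0.315, -0.001])]
scene short_cone [(0.68, [0.44, 0.158, 0.019])]
scene cork_ring [(0.72, [0.596, -0.293, 0.002])]
{'fovy': 50.197, 'cx': 315.869, 'cy': 197.728, 'pose': [[0.755, -0.506, 0.417, 1.123], [0.655, 0.595, -0.465, -0.552], [-0.013, 0.624, 0.781, 1.145], [0.0, 0.0, 0.0, 1.0]]}
0.9
```

View pics/top1.png

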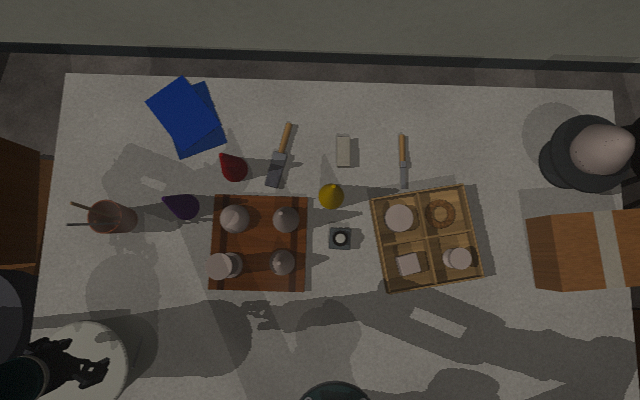

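View pics/scene1.png

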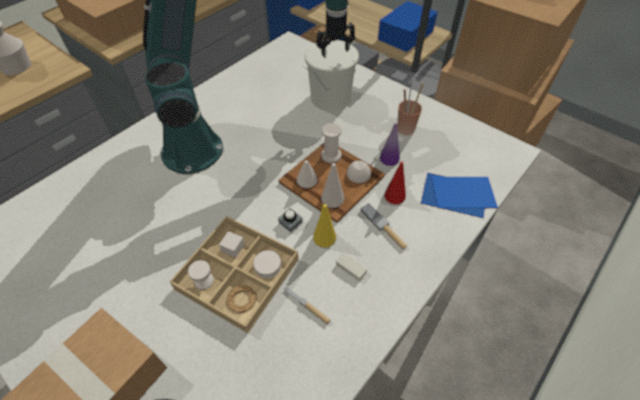

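```bash
cat > h.py <<'E'
import numpy as np,cv2
from plant import robot
def cloud(c):
    z=np.load(c+'.npz');d=z['d'];P=robot.camera_params(c)
    f=200/np.tan(np.radians(P['fovy'])/2);v,u=np.mgrid[:400,:640]
    X=np.stack([(u-P['cx'])/f*d,-(v-P['cy'])/f*d,-d,np.ones_like(d)],-1)@np.array(P['pose']).T
    return X[...,:3],d>0,z['p'],{k:v for k,v in P.items() if k not in('pose',)}
E
python3 - <<'E'
from h import *
for c in['top','scene']:
    X,ok,p,P=cloud(c);print(P.keys())
    def near(x,y,r,z0,z1): 
        m=ok&(np.hypot(X[...,0]-x,X[...,1]-y)<r)&(X[...,2]>z0)&(X[...,2]<z1);q=X[m]
        v,u=np.nonzero(m)
        print(c,m.sum(),np.round([q.mean(0),np.median(q,0),q.min(0),q.max(0)],3).tolist() if m.sum() else'', (u.mean(),v.mean()) if m.sum() else '')
    near(.513,0,.03,.043,.07); near(.564,.154,.05,.165,.25)
    near(.594,-.293,.055,.010,.018)
    near(.246,.547,.12,.02,.22)
    near(.44,.158,.05,.095,.25)
p=np.load('scene.npz')['p'];q=np.load('top.npz')['p']
a=cv2.resize(p[130:330,160:430],None,fx=2.9,fy=2.9,interpolation=3)
cv2.imwrite('pics/crop.png',a[:,:,::-1])
print(np.round(robot.camera_params('wrist')['hand_eye'],3))
E
```

```text
dict_keys(['fovy', 'cx', 'cy'])
top 121 [[0.511, -0.002, 0.049], [0.512, -0.001, 0.051], [0.493, -0.021, 0.043], [0.532, 0.018, 0.057]] (np.float64(340.1900826446281), np.float64(238.23140495867767))
top 48 [[0.562, 0.152, 0.179], [0.561, 0.152, 0.179], [0.554, 0.144, 0.165], [0.572, 0.161, 0.19]] (np.float64(281.5), np.float64(213.66666666666666))
top 424 [[0.591, -0.293, 0.014], [0.591, -0.291, 0.014], [0.541, -0.345, 0.01], [0.636, -0.242, 0.018]] (np.float64(439.5990566037736), np.float64(213.88915094339623))
top 5497 [[0.227, 0.535, 0.178], [0.236, 0.526, 0.209], [0.13, 0.473, 0.02], [0.304, 0.658, 0.215]] (np.float64(108.34309623430963), np.float64(353.6179734400582))
top 60 [[0.441, 0.158, 0.105], [0.441, 0.158, 0.104], [0.43, 0.148, 0.095], [0.451, 0.169, 0.115]] (np.float64(279.6666666666667), np.float64(262.6666666666667))
dict_keys(['fovy', 'cx', 'cy'])
scene 61 [[0.515, -0.004, 0.049], [0.514, -0.003, 0.049], [0.498, -0.019, 0.043], [0.529, 0.011, 0.054]] (np.float64(289.0), np.float64(213.54098360655738))
scene 36 [[0.566, 0.15, 0.176], [0.567, 0.149, 0.175], [0.558, 0.144, 0.166], [0.573, 0.157, 0.188]] (np.float64(332.8333333333333), np.float64(167.13888888888889))
scene 373 [[0.595, -0.294, 0.013], [0.597, -0.295, 0.013], [0.552, -0.343, 0.01], [0.635, -0.242, 0.018]] (np.float64(240.9785522788204), np.float64(297.8176943699732))
scene 2558 [[0.239, 0.537, 0.152], [0.247, 0.525, 0.172], [0.126, 0.47, 0.02], [0.308, 0.665, 0.216]] (np.float64(331.04573885848316), np.float64(74.58170445660673))
scene 33 [[0.445, 0.156, 0.103], [0.445, 0.155, 0.101], [0.435, 0.147, 0.096], [0.454, 0.165, 0.116]] (np.float64(305.42424242424244), np.float64(163.72727272727272))
[[ 0.001  0.955  0.298  0.075]
 [ 1.    -0.001 -0.001 -0.001]
 [-0.001  0.298 -0.955 -0.124]
 [ 0.     0.     0.     1.   ]]
```

View pics/crop.png

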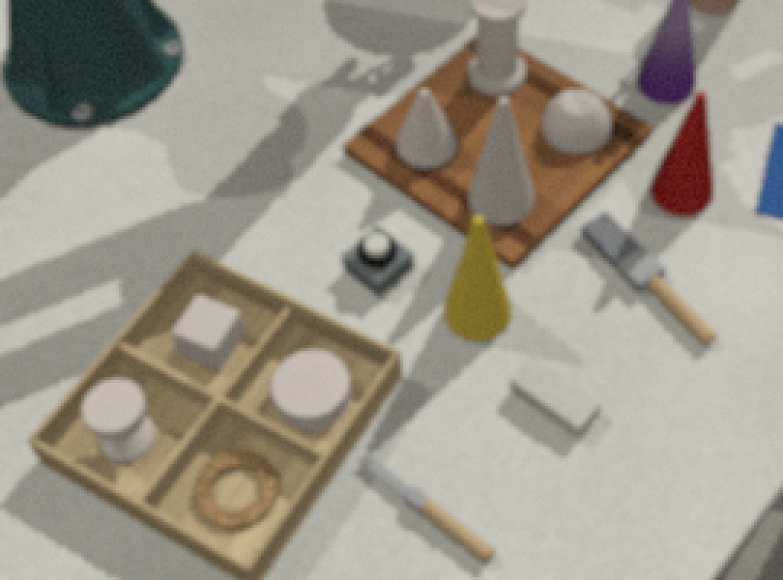

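Candidates for the tall cone, by pixel in the top picture:
- white tall cone (286,219)
- white short cone (283,262)
- purple (182,207)
- red (233,167)
- yellow (331,196)

I choose the white one at (286,219): its tip is at z≈0.188, and the other white tip is at 0.113. The crop confirms it, with the tall white tip at crop (503,100), the button at (377,245) and the bare ring at (235,488).

First I go up and shut the fingers, then over to the button.

```bash
python3 -m pendant '[[0,0,1,0,0,0],[0,0,1,0,0,0],[0,0,1,0,0,0],[0,0,1,0,0,0],[0,0,1,0,0,0]]' 1 40
python3 -m pendant '[[0.5,-1,0,0,0,0],[0.5,-1,0,0,0,0],[0.5,-1,0,0,0,0],[0.5,-1,0,0,0,0],[0.5,-1,0,0,0,0]]'
python3 -m pendant '[[0.5,-1,0,0,0,0],[0.5,-1,0,0,0,0],[0.5,-1,0,0,0,0],[0.5,-1,0,0,0,0],[0.5,-1,0,0,0,0]]'
python3 -m pendant '[[0.5,-1,0,0,0,0],[0.5,-1,0,0,0,0],[0.5,-1,0,0,0,0],[0.5,-1,0,0,0,0],[0.5,-1,0,0,0,0]]'
python3 -m pendant '[[0.5,-1,0,0,0,0],[0.5,-1,0,0,0,0],[0.5,-1,0,0,0,0],[0.5,-1,0,0,0,0],[0.5,-1,0,0,0,0]]'
```

```text
clock: 1.52
eef_pos: [0.2456, 0.5473, 0.3506]
ee_rot: [0.0, 0.209, 0.978, -0.0]
wrist_force: [0.4, 0.4, 1.0]
width: 0.0001
grip_force: 0.0
clock: 2.15
eef_pos: [0.2963, 0.4455, 0.3496]
ee_rot: [-0.0, 0.21, 0.978, -0.0]
wrist_force: [0.0, -0.5, 0.9]
width: 0.0002
grip_force: 0.0
clock: 2.78
eef_pos: [0.346, 0.3456, 0.3497]
ee_rot: [-0.0, 0.21, 0.978, -0.0]
wrist_force: [0.2, 1.4, -0.2]
width: 0.0002
grip_force: 0.0
clock: 3.4
eef_pos: [0.3957, 0.2456, 0.3497]
ee_rot: [-0.0, 0.21, 0.978, -0.0]
wrist_force: [-0.2, 0.2, 1.0]
width: -0.0001
grip_force: 0.0
clock: 4.03
eef_pos: [0.4455, 0.1457, 0.3497]
ee_rot: [-0.0, 0.21, 0.978, -0.0]
wrist_force: [-0.6, 0.2, 0.3]
width: 0.0002
grip_force: 0.0
```

```bash
python3 -m pendant '[[0.42,-0.92,0,0,0,0],[0.42,-0.92,0,0,0,0],[0.42,-0.92,0,0,0,0],[0.42,-0.92,0,0,0,0],[0.42,-0.92,0,0,0,0]]'
python3 -m pendant '[[0.42,-0.92,0,0,0,0],[0.42,-0.92,0,0,0,0],[0.42,-0.92,0,0,0,0],[0,0,-0.5,0,0,0],[0,0,-1,0,0,0]]'
python3 -m pendant '[[0,0,-1,0,0,0],[0,0,-1,0,0,0],[0,0,-1,0,0,0],[0,0,-1,0,0,0],[0,0,-1,0,0,0]]'
python3 -m pendant '[[0,0,-1,0,0,0],[0,0,-1,0,0,0],[0,0,-1,0,0,0],[0,0,-1,0,0,0],[0,0,-0.5,0,0,0]]'
python3 - <<'E'
from h import *
from scipy.spatial.transform import Rotation as R
s=robot.state();p,d=robot.read_camera('wrist');cv2.imwrite('pics/w1.png',p[:,:,::-1])
for t in['call_top']:
    print([(round(r['p'],2),np.round(r['centre'],3).tolist()) for r in robot.mark_of(t,'wrist')])
E
```

```text
clock: 4.65
eef_pos: [0.4872, 0.0538, 0.3497]
ee_rot: [-0.0, 0.21, 0.978, -0.0]
wrist_force: [-0.2, -0.2, 0.6]
width: 0.0004
grip_force: 0.0
clock: 5.28
eef_pos: [0.5131, 0.0002, 0.3196]
ee_rot: [0.0, 0.21, 0.978, 0.0]
wrist_force: [-0.2, -0.2, -0.4]
width: 0.0003
grip_force: 0.0
clock: 5.9
eef_pos: [0.5121, 0.0009, 0.2187]
ee_rot: [-0.001, 0.209, 0.978, 0.0]
wrist_force: [1.3, -0.3, -0.0]
width: -0.0003
grip_force: 0.0
clock: 6.52
eef_pos: [0.5116, 0.0009, 0.1286]
ee_rot: [-0.001, 0.209, 0.978, 0.0]
wrist_force: [0.3, -0.9, 0.7]
width: -0.0001
grip_force: 0.0
[(0.55, [0.511, -0.003, 0.05])]
```

View pics/w1.png

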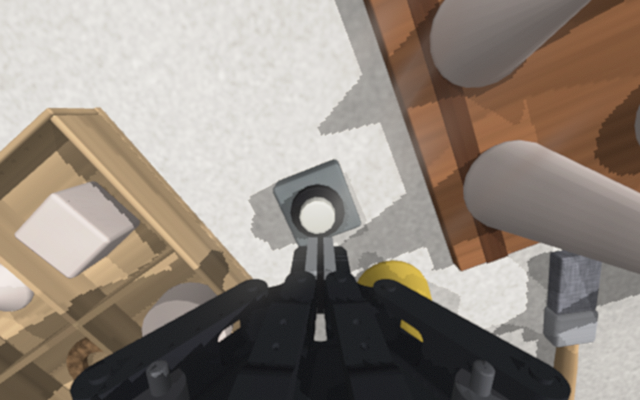

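The wrist picture shows the white cap at (318,215) straight ahead of the fingertips, nothing in the way. I go down to just above it, then press in small steps watching the force.

```bash
python3 -m pendant '[[0,-0.1,-0.8,0,0,0],[0,0,-0.8,0,0,0],[0,0,-0.7,0,0,0],[0,0,-0.4,0,0,0],[0,0,0,0,0,0]]'
python3 -m pendant '[[0,0,-0.1,0,0,0],[0,0,-0.1,0,0,0],[0,0,-0.1,0,0,0],[0,0,0,0,0,0],[0,0,0,0,0,0]]'
```

```text
clock: 7.25
eef_pos: [0.5126, -0.0017, 0.0756]
ee_rot: [-0.0, 0.209, 0.978, -0.0]
wrist_force: [-0.5, 0.7, 0.2]
width: -0.0001
grip_force: 0.0
clock: 7.88
eef_pos: [0.5131, -0.0019, 0.0702]
ee_rot: [0.0, 0.209, 0.978, -0.0]
wrist_force: [-0.1, 1.0, 1.6]
width: -0.0001
grip_force: 0.8
```

```bash
python3 -m pendant '[[0,0,-0.1,0,0,0],[0,0,-0.1,0,0,0],[0,0,0,0,0,0],[0,0,0,0,0,0],[0,0,0,0,0,0]]'
python3 -m pendant '[[0,0,-0.1,0,0,0],[0,0,0,0,0,0],[0,0,0,0,0,0],[0,0,0,0,0,0],[0,0,0,0,0,0]]'
```

```text
clock: 8.5
eef_pos: [0.5131, -0.0019, 0.0661]
ee_rot: [0.0, 0.209, 0.978, -0.0]
wrist_force: [0.3, -0.1, 3.8]
width: -0.0001
grip_force: 2.0
clock: 9.12
eef_pos: [0.5131, -0.0018, 0.0646]
ee_rot: [0.0, 0.209, 0.978, -0.0]
wrist_force: [-1.6, 0.6, 11.9]
width: -0.0002
grip_force: 6.1
```

The force reached 11.9 N, above the 5 N spring, so the cap is bottomed. Now I release, rise and go to the cone tip.

```bash
python3 -m pendant '[[0,0,0.5,0,0,0],[0,0,1,0,0,0],[0,0,1,0,0,0],[0,0,1,0,0,0],[0,0,1,0,0,0]]'
python3 -m pendant '[[0,0,1,0,0,0],[0,0,1,0,0,0],[0,0,1,0,0,0],[0,0,1,0,0,0],[0,0,1,0,0,0]]'
python3 -m pendant '[[0,0,1,0,0,0],[0,0,1,0,0,0],[0,0,0,0,0,0],[0,0,0,0,0,0],[0,0,0,0,0,0]]'
python3 -m pendant '[[0.32,0.96,0,0,0,0],[0.32,0.96,0,0,0,0],[0.32,0.96,0,0,0,0],[0.32,0.96,0,0,0,0],[0.32,0.96,0,0,0,0]]'
python3 -m pendant '[[0.32,0.96,0,0,0,0],[0.32,0.96,0,0,0,0],[0.32,0.96,0,0,0,0],[0,0,0,0,0,0],[0,0,0,0,0,0]]'
python3 - <<'E'
from h import *
s=robot.state();print(s['eef_pos'])
for c in['top','scene','wrist']:
    p,d=robot.read_camera(c);np.savez(c+'.npz',p=p,d=d)
    for t in ['cone_tip','call_top']: print(c,t,[(round(r['p'],2),np.round(r['centre'],3).tolist()) for r in robot.mark_of(t,c)])
cv2.imwrite('pics/w2.png',p[:,:,::-1])
E
```

```text
clock: 9.75
eef_pos: [0.5118, -0.0017, 0.1542]
ee_rot: [-0.001, 0.209, 0.978, -0.0]
wrist_force: [-0.3, 0.1, -0.5]
width: 0.0003
grip_force: 0.0
clock: 10.38
eef_pos: [0.5118, -0.0017, 0.2541]
ee_rot: [-0.001, 0.209, 0.978, -0.0]
wrist_force: [0.4, 0.5, 0.3]
width: 0.0
grip_force: 0.0
clock: 11.0
eef_pos: [0.512, -0.0017, 0.2928]
ee_rot: [-0.001, 0.209, 0.978, -0.0]
wrist_force: [0.0, -0.4, 0.0]
width: 0.0
grip_force: 0.0
clock: 11.62
eef_pos: [0.5452, 0.0954, 0.2938]
ee_rot: [-0.0, 0.209, 0.978, -0.0]
wrist_force: [0.9, -0.0, 0.4]
width: 0.0001
grip_force: 0.0
clock: 12.25
eef_pos: [0.5639, 0.1517, 0.2938]
ee_rot: [-0.0, 0.209, 0.978, -0.0]
wrist_force: [-0.3, -0.3, -0.8]
width: 0.0
grip_force: 0.0
[0.56389098 0.15171934 0.29381302]
top cone_tip [(0.85, [0.596, 0.442, 0.171]), (0.64, [0.632, 0.028, 0.169]), (0.46, [0.56, 0.154, 0.192])]
top call_top [(0.42, [0.514, -0.003, 0.048])]
scene cone_tip [(0.79, [0.59, 0.447, 0.17]), (0.75, [0.564, 0.151, 0.187]), (0.68, [0.64, 0.024, 0.168]), (0.62, [0.709, 0.312, 0.166])]
scene call_top [(0.46, [0.512, -0.002, 0.051])]
wrist cone_tip [(0.64, [0.562, 0.151, 0.192]), (0.57, [0.71, 0.31, 0.17])]
wrist call_top [(0.74, [0.593, -0.294, 0.019]), (0.58, [0.512, -0.003, 0.052])]
```

View pics/w2.png

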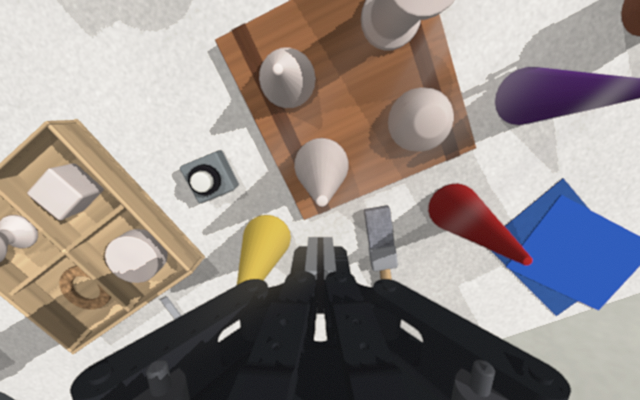

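The tall white tip at (322,202) is in line with the fingers, and the cap at (203,181) is back up at 52 mm. I lower to about 35 mm above the tip and stay there.

```bash
python3 -m pendant '[[0,0,-0.9,0,0,0],[0,0,-0.9,0,0,0],[0,0,-0.8,0,0,0],[0,0,0,0,0,0],[0,0,0,0,0,0]]'
python3 -m pendant '[[0,0,0,0,0,0],[0,0,0,0,0,0],[0,0,0,0,0,0],[0,0,0,0,0,0],[0,0,0,0,0,0]]'
python3 -m pendant '[[0,0,0,0,0,0],[0,0,0,0,0,0],[0,0,0,0,0,0],[0,0,0,0,0,0],[0,0,0,0,0,0]]'
python3 -m pendant '[[0,0,0,0,0,0],[0,0,0,0,0,0],[0,0,0,0,0,0],[0,0,0,0,0,0],[0,0,0,0,0,0]]'
python3 -m pendant '[[0,0,0,0,0,0],[0,0,0,0,0,0],[0,0,0,0,0,0],[0,0,0,0,0,0],[0,0,0,0,0,0]]'
```

```text
clock: 13.32
eef_pos: [0.5644, 0.1518, 0.2424]
ee_rot: [0.0, 0.209, 0.978, 0.0]
wrist_force: [-0.5, 0.5, 0.1]
width: -0.0003
grip_force: 0.0
clock: 13.95
eef_pos: [0.564, 0.1518, 0.242]
ee_rot: [-0.0, 0.209, 0.978, -0.0]
wrist_force: [0.1, -0.4, 0.5]
width: -0.0003
grip_force: 0.0
clock: 14.58
eef_pos: [0.5641, 0.1518, 0.242]
ee_rot: [-0.0, 0.209, 0.978, -0.0]
wrist_force: [-0.4, 0.7, -0.5]
width: -0.0002
grip_force: 0.0
clock: 15.2
eef_pos: [0.564, 0.1518, 0.242]
ee_rot: [0.0, 0.209, 0.978, -0.0]
wrist_force: [-0.4, -0.3, 1.0]
width: 0.0
grip_force: 0.0
clock: 15.82
eef_pos: [0.564, 0.1518, 0.242]
ee_rot: [-0.0, 0.209, 0.978, -0.0]
wrist_force: [0.2, 0.1, 1.2]
width: 0.0
grip_force: 0.0
```

```bash
python3 -m pendant '[[0,0,1,0,0,0],[0,0,1,0,0,0],[0,0,1,0,0,0],[0.07,-1,0,0,0,0],[0.07,-1,0,0,0,0]]'
python3 -m pendant '[[0.07,-1,0,0,0,0],[0.07,-1,0,0,0,0],[0.07,-1,0,0,0,0],[0.07,-1,0,0,0,0],[0.07,-1,0,0,0,0]]'
python3 -m pendant '[[0.07,-1,0,0,0,0],[0.07,-1,0,0,0,0],[0.07,-1,0,0,0,0],[0.07,-1,0,0,0,0],[0.07,-1,0,0,0,0]]'
python3 -m pendant '[[0.07,-1,0,0,0,0],[0.07,-1,0,0,0,0],[0.07,-1,0,0,0,0],[0.07,-1,0,0,0,0],[0.07,-1,0,0,0,0]]'
python3 -m pendant '[[0.07,-1,0,0,0,0],[0.07,-1,0,0,0,0],[0.07,-1,0,0,0,0],[0.07,-1,0,0,0,0],[0.07,-1,0,0,0,0]]'
python3 -m pendant '[[0,-0.25,-0.5,0,0,0],[0,0,-1,0,0,0],[0,0,-1,0,0,0],[0,0,-1,0,0,0],[0,0,0,0,0,0]]'
python3 - <<'E'
from h import *
s=robot.state();print(s['eef_pos'])
for c in['top','scene','wrist']:
    p,d=robot.read_camera(c)
    for t in ['ring_centre','cork_ring']: print(c,t,[(round(r['p'],2),np.round(r['centre'],3).tolist()) for r in robot.mark_of(t,c)])
cv2.imwrite('pics/w3.png',p[:,:,::-1])
E
```

```text
clock: 16.45
eef_pos: [0.5665, 0.1103, 0.3012]
ee_rot: [-0.0, 0.209, 0.978, -0.0]
wrist_force: [-0.4, 0.1, -0.1]
width: -0.0001
grip_force: 0.0
clock: 17.08
eef_pos: [0.5739, 0.0104, 0.3019]
ee_rot: [-0.0, 0.209, 0.978, -0.0]
wrist_force: [0.9, 0.3, 0.4]
width: 0.0001
grip_force: 0.0
clock: 17.7
eef_pos: [0.5809, -0.0895, 0.302]
ee_rot: [0.0, 0.209, 0.978, -0.0]
wrist_force: [-0.5, -0.0, -0.1]
width: -0.0004
grip_force: 0.0
clock: 18.32
eef_pos: [0.5879, -0.1896, 0.3019]
ee_rot: [-0.0, 0.209, 0.978, -0.0]
wrist_force: [0.5, -0.1, 0.3]
width: -0.0001
grip_force: 0.0
clock: 18.95
eef_pos: [0.5949, -0.2896, 0.3019]
ee_rot: [-0.0, 0.209, 0.978, -0.0]
wrist_force: [-1.0, -0.3, -0.0]
width: -0.0
grip_force: 0.0
clock: 19.58
eef_pos: [0.5934, -0.292, 0.2295]
ee_rot: [-0.002, 0.209, 0.978, 0.001]
wrist_force: [-0.1, 0.7, 0.3]
width: -0.0002
grip_force: 0.0
[ 0.59344289 -0.29198186  0.22954261]
top ring_centre [(0.58, [0.593, -0.297, 0.016])]
top cork_ring [(0.58, [0.592, -0.293, 0.01])]
scene ring_centre [(0.69, [0.596, -0.293, 0.013]), (0.35, [0.52, -0.245, 0.0])]
scene cork_ring [(0.64, [0.595, -0.288, 0.005])]
wrist ring_centre []
wrist cork_ring [(0.74, [0.773, -0.006, -0.0]), (0.65, [0.746, -0.182, 0.002]), (0.18, [0.593, -0.295, 0.016])]
```

View pics/w3.png

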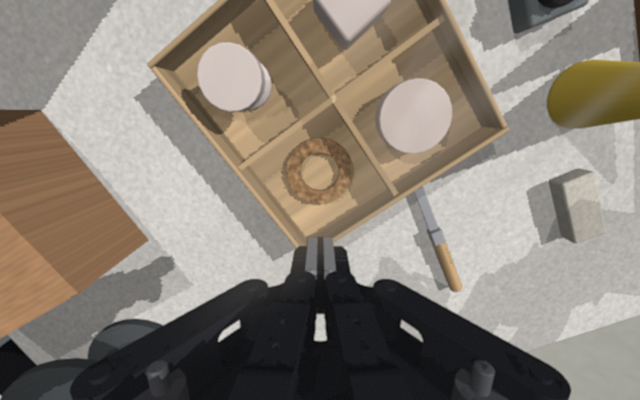

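The ring is at (318,170), centred ahead of the fingers, and its compartment is empty. I lower to about 36 mm above it and stay.

```bash
python3 -m pendant '[[0,-0.05,-1,0,0,0],[0,0,-1,0,0,0],[0,0,-1,0,0,0],[0,0,-1,0,0,0],[0,0,-1,0,0,0]]'
python3 -m pendant '[[0,0,-1,0,0,0],[0,0,-1,0,0,0],[0,0,-0.9,0,0,0],[0,0,-0.1,0,0,0],[0,0,0,0,0,0]]'
python3 -m pendant '[[0,0,0,0,0,0],[0,0,0,0,0,0],[0,0,0,0,0,0],[0,0,0,0,0,0],[0,0,0,0,0,0]]'
python3 -m pendant '[[0,0,0,0,0,0],[0,0,0,0,0,0],[0,0,0,0,0,0],[0,0,0,0,0,0],[0,0,0,0,0,0]]'
python3 -m pendant '[[0,0,0,0,0,0],[0,0,0,0,0,0],[0,0,0,0,0,0],[0,0,0,0,0,0],[0,0,0,0,0,0]]'
python3 -m pendant '[[0,0,0,0,0,0],[0,0,0,0,0,0],[0,0,0,0,0,0],[0,0,0,0,0,0],[0,0,0,0,0,0]]'
python3 - <<'E'
from h import *
p,d=robot.read_camera('scene')
cv2.imwrite('pics/s4.png',cv2.resize(p[130:330,160:430],None,fx=2.9,fy=2.9)[:,:,::-1])
E
```

```text
clock: 20.65
eef_pos: [0.595, -0.2943, 0.1317]
ee_rot: [0.0, 0.209, 0.978, -0.0]
wrist_force: [-0.5, -1.0, -0.5]
width: -0.0001
grip_force: 0.0
clock: 21.28
eef_pos: [0.5951, -0.2944, 0.0722]
ee_rot: [0.0, 0.209, 0.978, -0.0]
wrist_force: [0.9, -0.7, 0.2]
width: 0.0001
grip_force: 0.0
clock: 21.9
eef_pos: [0.5948, -0.2942, 0.072]
ee_rot: [-0.0, 0.209, 0.978, -0.0]
wrist_force: [0.7, 0.4, 0.8]
width: 0.0003
grip_force: 0.0
clock: 22.52
eef_pos: [0.5948, -0.2942, 0.0719]
ee_rot: [-0.0, 0.209, 0.978, -0.0]
wrist_force: [-0.2, -0.4, -0.8]
width: 0.0004
grip_force: 0.0
clock: 23.15
eef_pos: [0.5948, -0.2942, 0.0719]
ee_rot: [-0.0, 0.209, 0.978, -0.0]
wrist_force: [0.7, 0.1, 0.1]
width: 0.0001
grip_force: 0.0
clock: 23.78
eef_pos: [0.5948, -0.2942, 0.072]
ee_rot: [-0.0, 0.209, 0.978, -0.0]
wrist_force: [0.3, -0.1, 0.2]
width: -0.0001
grip_force: 0.0
```

View pics/s4.png

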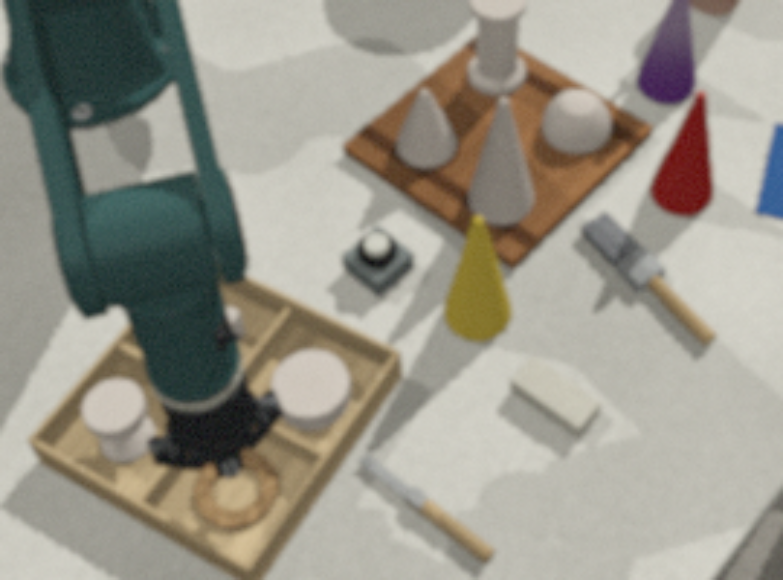

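The fingertips are over the ring at crop (232,465), the casts have not moved, and the cap is up at (377,245). I go 6 mm lower so the tips are just inside the rim, and stay again.

```bash
python3 -m pendant '[[0,0,-0.15,0,0,0],[0,0,-0.15,0,0,0],[0,0,0,0,0,0],[0,0,0,0,0,0],[0,0,0,0,0,0]]'
python3 -m pendant '[[0,0,0,0,0,0],[0,0,0,0,0,0],[0,0,0,0,0,0],[0,0,0,0,0,0],[0,0,0,0,0,0]]'
python3 -m pendant '[[0,0,0,0,0,0],[0,0,0,0,0,0],[0,0,0,0,0,0],[0,0,0,0,0,0],[0,0,0,0,0,0]]'
python3 -m pendant '[[0,0,0,0,0,0],[0,0,0,0,0,0],[0,0,0,0,0,0],[0,0,0,0,0,0],[0,0,0,0,0,0]]'
python3 -m pendant '[[0,0,0,0,0,0],[0,0,0,0,0,0],[0,0,0,0,0,0],[0,0,0,0,0,0],[0,0,0,0,0,0]]'
python3 -c "
from plant import robot
print(robot.sign_off())"
```

```text
clock: 24.45
eef_pos: [0.5949, -0.2942, 0.066]
ee_rot: [0.0, 0.209, 0.978, -0.0]
wrist_force: [-0.6, 0.4, -0.6]
width: 0.0
grip_force: 0.0
clock: 25.08
eef_pos: [0.5948, -0.2942, 0.066]
ee_rot: [-0.0, 0.209, 0.978, -0.0]
wrist_force: [0.4, -0.2, 0.1]
width: -0.0002
grip_force: 0.0
clock: 25.7
eef_pos: [0.5948, -0.2942, 0.066]
ee_rot: [-0.0, 0.209, 0.978, -0.0]
wrist_force: [0.0, -0.5, -0.9]
width: 0.0
grip_force: 0.0
clock: 26.32
eef_pos: [0.5948, -0.2942, 0.066]
ee_rot: [-0.0, 0.209, 0.978, -0.0]
wrist_force: [-0.4, -0.2, -0.1]
width: -0.0001
grip_force: 0.0
clock: 26.95
eef_pos: [0.5948, -0.2942, 0.066]
ee_rot: [0.0, 0.209, 0.978, -0.0]
wrist_force: [-0.0, -0.7, 0.6]
width: 0.0001
grip_force: 0.0
the job is handed in; nothing more can be done
None
```

I pressed the call button fully (11.9 N) and it came back up, held over the tall white cone's tip for over 2 s, then held over the bare cork ring for over 2 s, and handed in at about 27 s still pointing there; no contact showed in the force readings except at the button.

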